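# Sweep the draining tray's gutter clear with the fingertips

### The arm

A 7-joint arm with a two-finger parallel gripper is mounted at the origin on the work surface. World frame = base frame: x ahead of the robot, y to its left, z up, the work surface at z = 0. Lengths are in m, angles in rad, forces in N, time in s.
With the tool pointing down it reaches from about 0.425 to 0.825 m from the base axis. Payload 3.6 kg.
Tool frame: the origin (TCP) lies between the finger pads; the fingertips stand 8 mm ahead of it and the grasp point (between the pads) lies 11 mm behind it; z points along the fingers, y is the line along which they close (so a half turn about z gives the same grasp; the last joint's range is limited). The gripper opens to 85 mm and grips with 20 to 120 N. Pads are 22 mm wide; open, the fingers measure 114 mm over their backs; the gripper's body (76 mm by 85 mm) begins 54 mm behind the grasp point. The pads swing forward as they close: fully open they stand 13 mm farther back than shut.
Start: joints at [-1.304, 0.615, -0.013, 1.423, 0.008, 1.103, -0.04], TCP at [0.188, 0.622, 0.216] pointing down, gripper open.
Joint ranges: [-3.12, 3.12], [-0.3, 2.06], [-1.34, 1.32], [0.26, 2.42], [-1.36, 4.5], [0.01, 1.98], [-2.84, 2.84]. Speed limits (rad/s): [2.79, 2.79, 3.14, 3.14, 3.14, 3.14, 3.14].

### API

Orientations are given as a unit quaternion [w, x, y, z].
In Python, from workcell import sense, read_camera, camera_params, job_done gives the robot as it stands.
- The arm moves only by the tool move_arm, never from a script. Its argument "moves" is a list of rows, each a list of 3 entries, a list of its own where there are three numbers: the closure, from -1 (fully open) to 1 (shut), then the shift along the tool's x, y, z normalised to -1 to 1, where 1 is 250 mm, then the turn, a rotation vector about the tool's x, y, z normalised to -1 to 1, where 1 is 180 degrees. A call has 1 to 20 rows; each row is the pose to reach, as a shift and turn from the pose commanded when the call began, along the tool's axes at that moment, turning the shorter way round; what a row does not reach only later rows make up. A row lasts 1/12 s, in which the tool goes at most 41.7 mm and 7.16 degrees, less where a joint would pass 70% of its speed; a pose out of reach is approached as far as the arm can. A call with a number of a shift or a turn outside -1 to 1 is refused whole. A call with a gripper value outside its range is refused whole. The fingers move at their own pace and stop on an object; "newtons" is the grip in N (left out, the last holds). Time passes only in rows, so rows that repeat a pose let the fingers close. It gives the time, the measured TCP pose, the force, the opening and the grip force at its end, in the units of the state.
- sense(): the state, without advancing time (a new reading comes with each control period).
- read_camera(name): name is "scene" or "top"; returns (picture, depth): 384x512x3 uint8, blue, green, red; 384x512 float32, m along the optical axis (not along the pixel's ray), 0 where there is no reading.
- camera_params(name): a dict with "K" (3x3 intrinsics, pixels), "D" ([k1, k2, p1, p2, k3] as OpenCV has them; the pictures are not rectified), "view" (4x4, takes a point from world to camera coordinates). Camera axes: x right, y up, looking along -z (the intrinsics and any distortion apply to the point x, -y, -z); pixel columns grow to the right and rows downward; lengths in m; the calibration is good to about 2 mm. A picture is of the moment at which its call begins. camera_params takes no time and is no camera call.
- job_done(): hands the job in; it is judged then, once.
The state is a dict: "t": time; "joints": joint angles; "qd": joint speeds; "tau": joint torques, N m; "ee_pos": TCP position; "ee_rot": TCP orientation; "ft_force": force on the tool from outside, world axes, zero at the start; "moment": the same for the moment, N m; "opening": opening from 0.0 (shut) to 1.0 (fully open); "grip_force": force on a finger pad.
Only numpy, scipy, OpenCV 4.12 (cv2) and the standard library are available. Lean on these libraries where they do the work, as an engineer would, in place of code of your own. Each camera call takes 0.05 s, during which the arm holds its last target. There are 200 camera calls.

### The job

Clear the whey gutter of the cheese draining tray: put the fingertips down into the gutter at its closed end and run them lightly along its whole length, round the bend and to the spout, so that both broken pieces of rind lying in it are swept off the spout into the tub below. Only push the pieces along the gutter, never pick them up, and leave the cheeses, the spray bottle and the tub where they stand.

Things in the scene. Friction and masses are not known exactly. Their poses are not given: they have to be found in the camera images.
- tray: Fixed stainless cheese draining tray on four legs, about 255 x 340 mm. Origin on the work surface (z = 0) below the tray; z up. A raised flat white deck with drain holes, its top at z = 76 mm, is bordered on two sides by an L-shaped open gutter 42 mm wide, with a level floor at z = 62 mm. The gutter's outer wall and end wall rise 20 mm above its floor, the deck on its inner side 14 mm. All wet and slippery.
- gutter_end (a point): On the gutter's floor at the closed end, on the centreline, 27 mm before the end wall: (88, 115, 62) mm in the tray's axes. From here the gutter runs straight along the tray's y = 115 mm to x = -8 mm, where the bend begins.
- gutter_bend (a point): On the gutter's floor half-way round the bend, on the centreline: (-69.5, 89.5, 62) mm in the tray's axes. The centreline of the bend is a quarter circle of radius 87 mm about (-8, 28) mm, from (-8, 115) to (-95, 28) mm.
- gutter_mid (a point): On the gutter's floor in the straight run from the bend to the spout, on the centreline: (-95, -60, 62) mm in the tray's axes. This run goes along the tray's x = -95 mm, towards -y.
- spout_lip (a point): Middle of the spout's open lip, where the gutter's floor ends: (-95, -200, 62) mm in the tray's axes. A piece falls off into the tub once its centre is past the lip.
- rind_a_mid (a point): Centre of a loose piece of hard cheese rind, roundish, 34 mm across and 14 mm thick, about 18 g, lying flat in the gutter's first run, between the closed end and the bend. Its axes are the piece's.
- rind_a: The same piece; origin at the centre of its underside.
- rind_b_mid (a point): Centre of a second loose piece of hard rind, roundish, 32 mm across and 14 mm thick, about 18 g, lying flat in the gutter's run between the bend and the spout.
- rind_b: The same piece; origin at the centre of its underside.
- tub_in (a point): Centre of the inner floor of the loose open plastic tub that stands under the spout: 130 x 120 x 50 mm outside, walls 3 mm, 300 g, its rim 8 mm below the underside of the spout. z up, x and y along its sides.
- cheese_big_mid (a point): Centre of a cheese wheel 96 mm across and 42 mm high standing on the tray's deck: leave alone.
- cheese_small_mid (a point): Centre of a small cheese 62 mm across and 36 mm high standing on the tray's deck: leave alone.
- sprayer_mid (a point): Spray bottle, 48 mm across and 153 mm high, standing on the table on the right beyond the tub; this point is on its axis 60 mm above the table: leave alone.

How it is judged:
By the outcome, as a careful person would: the job done as asked, in the order asked, and still so for the second after the job is handed in, with the robot touching nothing.
It also fails if it takes over 45 s, if anything falls off the work surface, if the arm or the gripper's body presses on something with over 40 N, if the wrist force passes 120 N, or if a joint passes its speed limit or range.

## Working session

There is one attempt and no reset: what is moved stays moved. The work goes in short steps, Python scripts to look and compute and a tool call to move; the robot and the scene stay as the last step left them, time stands still between calls to the robot, and variables do not carry over. Pictures are saved under pics/ and viewed, at most 10 in all, crops included, and the job is handed in when it is done.

Besides the shell and the picture viewer there is one more tool, called after "Emit:" by a JSON object that holds its "op" and its "data", one argument or row to a line. move_arm: Moves the arm, as the interface text tells. Its arguments: {"type":"object","properties":{"moves":{"type":"array"},"newtons":{"type":"number"}},"required":["moves"]}

```bash
mkdir -p pics
python3 - <<'E'
from workcell import *
import cv2,numpy as np
s=sense();print({k:np.round(v,3).tolist() for k,v in s.items()})
for n in("top","scene"):
    p,d=read_camera(n);cv2.imwrite(f"pics/{n}0.png",p);np.save(f"pics/{n}0.npy",d)
    c=camera_params(n);print(n,{k:np.round(v,4).tolist() for k,v in c.items()})
E
```

```text
{'t': 0.0, 'joints': [-1.303, 0.616, -0.013, 1.425, 0.008, 1.103, -0.04], 'qd': [0.001, -0.001, -0.001, -0.0, -0.001, 0.001, 0.001], 'tau': [-0.0, -46.921, 0.259, -17.104, 0.01, 0.009, 0.0], 'ee_pos': [0.188, 0.621, 0.215], 'ee_rot': [-0.0, 0.146, 0.989, -0.001], 'ft_force': [-0.154, -0.618, -0.216], 'moment': [-0.017, -0.041, -0.06], 'grip_force': 0.0, 'opening': 1.004}
top {'K': [[361.0841, 0.0, 252.5024], [0.0, 361.0841, 192.1777], [0.0, 0.0, 1.0]], 'D': [-0.0296, 0.0, 0.0, 0.0, 0.0], 'view': [[-0.0262, -0.9996, -0.0104, -0.0665], [0.9932, -0.0272, 0.1132, -0.5798], [-0.1135, -0.0074, 0.9935, -0.7167], [0.0, 0.0, 0.0, 1.0]]}
scene {'K': [[361.6669, 0.0, 256.7402], [0.0, 361.6669, 190.4942], [0.0, 0.0, 1.0]], 'D': [-0.1169, 0.0, 0.0, 0.0, 0.0], 'view': [[0.4899, 0.8718, 0.0001, -0.1965], [-0.69, 0.3876, 0.6113, 0.3634], [0.5329, -0.2995, 0.7914, -1.2889], [0.0, 0.0, 0.0, 1.0]]}
```

View pics/top0.png

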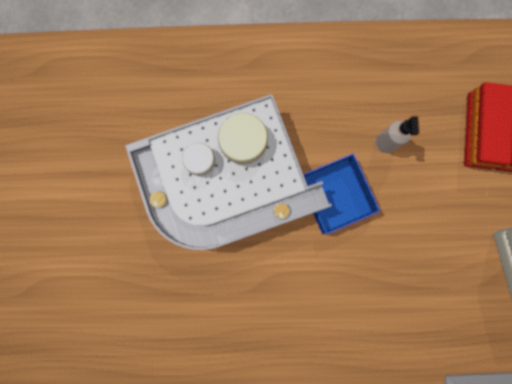

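View pics/scene0.png

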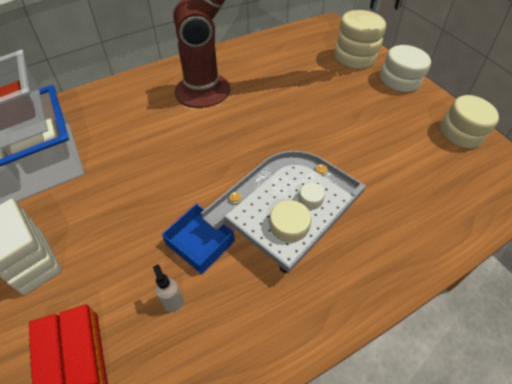

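The top view shows the closed end upper left (~140,150), the bend lower left (~180,235) and the spout right (~325,200). Rind a is at (158,199), rind b at (282,211), the tub at (342,195), and the bottle at (390,140). The scene view agrees: rinds at (321,170) and (235,198), with the spout over the blue tub.

```bash
cat > h.py <<'E'
from workcell import *
import cv2,numpy as np
C={n:camera_params(n) for n in("top","scene")}
def rays(n,px):
    c=C[n];V=np.array(c["view"]);R=V[:3,:3]
    u=cv2.undistortPoints(np.float64(px).reshape(-1,1,2),np.array(c["K"]),np.array(c["D"])).reshape(-1,2)
    d=np.c_[u[:,0],-u[:,1],-np.ones(len(u))]
    return -R.T@V[:3,3], d@R
def cast(n,px,z):
    o,d=rays(n,px);return o+d*((z-o[2])/d[:,2])[:,None]
def tri(a,b):
    (o1,d1),(o2,d2)=rays("top",[a]),rays("scene",[b]);d1,d2=d1[0],d2[0]
    s=np.linalg.lstsq(np.c_[d1,-d2],o2-o1,rcond=None)[0]
    p,q=o1+s[0]*d1,o2+s[1]*d2;return (p+q)/2,np.linalg.norm(p-q)
def blobs(img,lo,hi,amin):
    m=cv2.inRange(cv2.cvtColor(img,cv2.COLOR_BGR2HSV),lo,hi)
    n,l,st,ce=cv2.connectedComponentsWithStats(m)
    return [(st[i,4],ce[i],l==i) for i in range(1,n) if st[i,4]>=amin]
E
python3 - <<'E'
from h import *
P={n:cv2.imread(f"pics/{n}0.png") for n in C}
for n,(r,c) in dict(top=(200,158),scene=(170,321)).items(): print(n,cv2.cvtColor(P[n],cv2.COLOR_BGR2HSV)[r,c])
for n,bx in dict(top=(120,90,350,255),scene=(195,145,370,275)).items():
    x0,y0,x1,y1=bx
    for a,ce,_ in blobs(P[n],(10,110,190),(30,255,255),15):
        if x0<ce[0]<x1 and y0<ce[1]<y1: print(n,a,ce)
    for a,ce,_ in blobs(P[n],(105,150,40),(125,255,255),200): print(n,'blue',a,ce)
    print()
w=blobs(P["top"],(0,0,205),(180,25,255),300)
for a,ce,m in w: print('white',a,ce)
x=P["top"][85:260,115:390];cv2.imwrite("pics/crop.png",cv2.resize(x,None,fx=2.9,fy=2.9,interpolation=cv2.INTER_CUBIC))
E
```

```text
top [ 21 111 202]
scene [ 19 162 206]
top 66 [159.96969697 197.66666667]
top 93 [281.93548387 209.41935484]
top blue 3073 [342.73446144 193.88285063]

scene 43 [321.39534884 168.62790698]
scene 49 [235.59183673 196.32653061]
scene blue 785 [ 43.31974522 130.71464968]
scene blue 2498 [197.66813451 239.316253  ]

white 4512 [199.73980496 180.06382979]
```

View pics/crop.png

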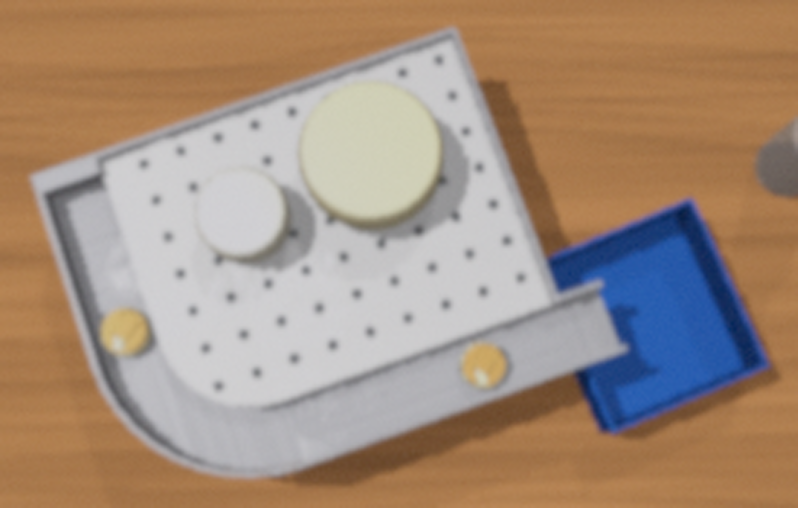

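The crop shows the deck's inner edges clearly: left edge (103,165)-(150,320), lower edge (265,405)-(550,300). It also shows the outer wall and the spout tips at (603,285) and (625,348).

```bash
cat > m.py <<'E'
from h import *
g=cv2.GaussianBlur(cv2.cvtColor(cv2.imread("pics/top0.png"),cv2.COLOR_BGR2GRAY),(3,3),0).astype(np.float32)
def full(p): return (np.float64(p)+.5)/2.9-.5+[115,85]
def edge(a,b,w=4):   # strongest step on profiles square to a-b
    a,b=full(a),full(b);t=(b-a)/np.linalg.norm(b-a);nn=np.array([-t[1],t[0]]);s=np.arange(-w,w+.01,.1);out=[]
    for f in np.linspace(0.05,.95,25):
        q=a+f*(b-a)+s[:,None]*nn
        v=cv2.remap(g,np.float32(q[:,:1]),np.float32(q[:,1:]),cv2.INTER_LINEAR).ravel()
        out.append(q[np.argmax(abs(np.gradient(v)))])
    return np.array(out)
def line(p,z):
    W=cast("top",p,z)[:,:2].astype(np.float32)
    vx,vy,x,y=cv2.fitLine(W,cv2.DIST_HUBER,0,.01,.01).ravel()
    r=abs((W-[x,y])@[-vy,vx]);return np.array([x,y]),np.array([vx,vy]),np.median(r)
E
python3 - <<'E'
from m import *
print('cam',[np.round(rays(n,[[0,0]])[0],3) for n in C])
E=dict(deckL=((108,180),(143,290),.076),deckB=((290,397),(540,304),.076),outL=((33,182),(88,345),.082),outB=((320,462),(580,362),.082),deckR=((462,45),(550,285),.082))
for k,(a,b,z) in E.items():
    c,d,r=line(edge(a,b),z);print(k,np.round(c,4),np.round(np.degrees(np.arctan2(d[1],d[0])),2),'res',round(r*1e3,2))
for nme,a,b in(("a",(159.97,197.67),(321.4,168.63)),("b",(281.94,209.42),(235.59,196.33))):
    p,e=tri(a,b);print(nme,np.round(p,4),'gap',round(e,4),cast("top",[a],.076)[0].round(4),cast("scene",[b],.076)[0].round(4))
for q in((603,285),(625,348)): print('tip',cast("top",[full(q)],.07+.006)[0].round(4))
d=np.load("pics/top0.npy");o=C["top"];V=np.array(o["view"])
for q in((290,330),(80,230),(250,440),(560,335),(484,365),(125,335)):
    u=full(q);z=d[int(round(u[1])),int(round(u[0]))];oo,r=rays("top",[u]);print(q,(oo+r[0]*z).round(4))
E
```

```text
cam [array([ 0.493, -0.088,  0.777]), array([ 1.034, -0.356,  0.798])]
deckL [0.6274 0.1041] 18.45 res 0.56
deckB [ 0.5425 -0.0848] -71.68 res 0.36
outL [0.6077 0.1413] 17.68 res 0.45
outB [ 0.5055 -0.1224] -71.82 res 0.27
deckR [ 0.6513 -0.1655] 18.38 res 0.48
a [0.5678 0.1009 0.0767] gap 0.004 [0.567  0.0992 0.076 ] [0.5679 0.1034 0.076 ]
b [ 0.5378 -0.138   0.0763] gap 0.0013 [ 0.5376 -0.1386  0.076 ] [ 0.5379 -0.1373  0.076 ]
tip [ 0.5872 -0.22    0.076 ]
tip [ 0.5442 -0.2327  0.076 ]
(290, 330) [ 0.5625 -0.0081  0.0756]
(80, 230) [0.6382 0.1398 0.0605]
(250, 440) [0.4895 0.0218 0.0616]
(560, 335) [ 0.5551 -0.1911  0.0653]
(484, 365) [ 0.5352 -0.1376  0.0788]
(125, 335) [0.562  0.1032 0.0774]
```

```bash
cat > t.py <<'E'
from m import *
from scipy.spatial.transform import Rotation as Ro
YAW=np.radians(18.25);T=np.array([.5931,-.0071])
M=np.array([[np.cos(YAW),-np.sin(YAW)],[np.sin(YAW),np.cos(YAW)]])
def w(x,y): return T+M@(np.array([x,y])/1e3)
def state():
    s=sense();q=s["ee_rot"];R=Ro.from_quat([q[1],q[2],q[3],q[0]]);p=np.array(s["ee_pos"])
    X=R.as_matrix()
    print('t',round(s["t"],2),'tcp',p.round(4),'tray',(M.T@(p[:2]-T)*1e3).round(1),'yangle',np.degrees(np.arctan2(X[1,1],X[0,1])).round(2),'z',X[:,2].round(3),'F',np.round(s["ft_force"],2),'op',round(float(s["opening"]),3),'j',np.round(s["joints"],2))
    return p,R
def go(x,y,z,ya):   # shift and turn in move units to tray x,y (mm), world z, tool y's world angle (deg)
    p,R=state();t=np.r_[w(x,y),z];a=np.radians(ya);yy=np.array([np.cos(a),np.sin(a),0]);zz=np.array([0,0,-1.])
    G=Ro.from_matrix(np.c_[np.cross(yy,zz),yy,zz])
    print('shift',(R.inv().apply(t-p)/.25).round(4),'turn',((R.inv()*G).as_rotvec()/np.pi).round(4))
E
python3 - <<'E'
from t import *
go(88,115,.18,-71.75)
# outline check of the tray pose in both pictures
for n in C:
    im=cv2.resize(cv2.imread(f"pics/{n}0.png"),None,fx=2,fy=2,interpolation=cv2.INTER_CUBIC);c=C[n];V=np.array(c["view"])
    a=np.linspace(np.pi/2,np.pi,20)
    def pl(r): return [(115,28+r)]+[(-8+r*np.cos(t),28+r*np.sin(t)) for t in a]+[(-8-r,-200)]
    for r,z,col in((66,.076,(0,0,255)),(108,.082,(0,255,0)),(87,.062,(255,0,255))):
        P=np.array([np.r_[w(*q),z] for q in pl(r)])@V[:3,:3].T+V[:3,3]
        uv=cv2.projectPoints(P*[1,-1,-1],np.zeros(3),np.zeros(3),np.array(c["K"]),np.array(c["D"]))[0].reshape(-1,2)
        cv2.polylines(im,[np.int32((uv+.5)*2*16)],False,col,1,cv2.LINE_AA,4)
    x0,y0=(115,85) if n=="top" else (180,140)
    im=im[2*y0:2*y0+350,2*x0:2*x0+400]
    cv2.imwrite(f"pics/o_{n}.png",im)
cv2.imwrite("pics/o.png",np.hstack([cv2.imread("pics/o_top.png"),cv2.imread("pics/o_scene.png")]))
E
```

```text
t 0.1 tcp [0.188  0.6215 0.2153] tray [-187.9  723.8] yangle 73.17 z [-0.001 -0.002 -1.   ] F [-0.15  0.44 -0.25] op 0.999 j [-1.3   0.62 -0.01  1.42  0.01  1.1  -0.04]
shift [-2.3026 -1.3583  0.1446] turn [-3.000e-04  9.000e-04  8.051e-01]
```

View pics/o.png

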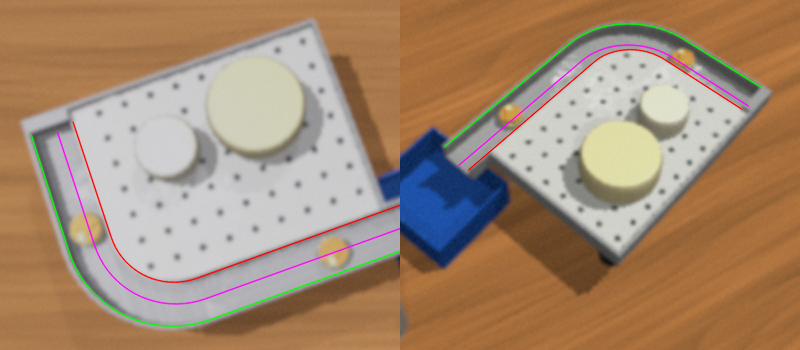

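Emit:
{"op": "move_arm", "data": {
  "moves": [
    [1,[-0.16,-0.09,0],[0,0,0.04]],
    [1,[-0.3,-0.18,0],[0,0,0.08]],
    [1,[-0.44,-0.26,0],[0,0,0.12]],
    [1,[-0.58,-0.34,0],[0,0,0.16]],
    [1,[-0.72,-0.43,0],[0,0,0.2]],
    [1,[-0.86,-0.51,0],[0,0,0.24]],
    [1,[-1,-0.59,0],[0,0,0.28]],
    [1,[-1,-0.59,0],[0,0,0.32]]
  ],
  "newtons": 20
}}

```text
t: 0.77
ee_pos: [0.3933, 0.3983, 0.2168]
ee_rot: [0.004, 0.612, 0.791, -0.001]
ft_force: [1.2, -1.0, 1.4]
opening: 0.003
grip_force: 0.0
```

The overlay fits in both views. The red line follows the deck edge, the green one the outer wall's inner top, and the magenta centreline passes by both rinds. The tray pose is good to about 2 mm.

```bash
python3 -c "
from t import *
go(88,115,.18,-71.75)"
```

```text
t 0.77 tcp [0.3933 0.3983 0.2168] tray [-62.8 447.6] yangle 14.57 z [ 0.006 -0.006 -1.   ] F [ 1.21 -1.02  1.42] op 0.003 j [-1.02  0.48  0.28  1.7  -0.15  0.98 -0.43]
shift [-1.2878  0.6867  0.16  ] turn [0.0029 0.001  0.4795]
```

Emit:
{"op": "move_arm", "data": {
  "moves": [
    [1,[-0.1,0.05,0.01],[0,0,0.04]],
    [1,[-0.2,0.1,0.02],[0,0,0.08]],
    [1,[-0.3,0.16,0.03],[0,0,0.12]],
    [1,[-0.4,0.21,0.04],[0,0,0.16]],
    [1,[-0.5,0.27,0.05],[0,0,0.2]],
    [1,[-0.6,0.32,0.06],[0,0,0.24]],
    [1,[-0.7,0.37,0.07],[0,0,0.28]],
    [1,[-0.8,0.43,0.08],[0,0,0.32]],
    [1,[-0.9,0.48,0.09],[0,0,0.36]],
    [1,[-1,0.53,0.1],[0,0,0.4]],
    [1,[-1,0.53,0.1],[0,0,0.44]],
    [1,[-1,0.53,0.1],[0,0,0.48]],
    [1,[-1,0.53,0.1],[0,0,0.48]]
  ]
}}

```text
t: 1.85
ee_pos: [0.5804, 0.2039, 0.1904]
ee_rot: [0.0, 0.986, 0.167, -0.001]
ft_force: [-0.5, -0.9, -0.4]
opening: 0.001
grip_force: 0.0
```

```bash
python3 -c "
from t import *
go(88,115,.15,-71.75)"
```

```text
t 1.85 tcp [0.5804 0.2039 0.1904] tray [ 54.  204.4] yangle -70.72 z [-0.002 -0.001 -1.   ] F [-0.45 -0.9  -0.38] op 0.001 j [-0.76  0.66  0.67  1.58 -0.45  1.06 -1.2 ]
shift [0.1298 0.3598 0.1616] turn [0.0002 0.0006 0.0057]
```

Emit:
{"op": "move_arm", "data": {
  "moves": [
    [1,[0.04,0.12,0.02],[0,0,0.006]],
    [1,[0.08,0.24,0.04],[0,0,0.006]],
    [1,[0.13,0.36,0.1],[0,0,0.006]],
    [1,[0.13,0.36,0.16],[0,0,0.006]],
    [1,[0.13,0.36,0.16],[0,0,0.006]],
    [1,[0.13,0.36,0.16],[0,0,0.006]],
    [1,[0.13,0.36,0.16],[0,0,0.006]]
  ]
}}

```text
t: 2.43
ee_pos: [0.6409, 0.1325, 0.1518]
ee_rot: [-0.001, 0.987, 0.162, 0.0]
ft_force: [-0.0, -0.0, -0.1]
opening: 0.001
grip_force: 0.0
```

```bash
python3 -c "
from t import *
go(88,115,.0725,-71.75)
p,_=read_camera('top');q,_=read_camera('scene')
a=cv2.resize(p[85:260,115:315],None,fx=2,fy=2);b=cv2.resize(q[120:295,180:380],None,fx=2,fy=2)
cv2.imwrite('pics/above.png',np.hstack([a,b]))"
```

```text
t 2.43 tcp [0.6409 0.1325 0.1518] tray [ 89.1 117.6] yangle -71.38 z [-0.     0.002 -1.   ] F [-0.04 -0.03 -0.06] op 0.001 j [-0.58  0.76  0.63  1.5  -0.49  1.05 -1.07]
shift [-0.0046  0.0109  0.3171] turn [-0.0005 -0.0001  0.0021]
```

View pics/above.png

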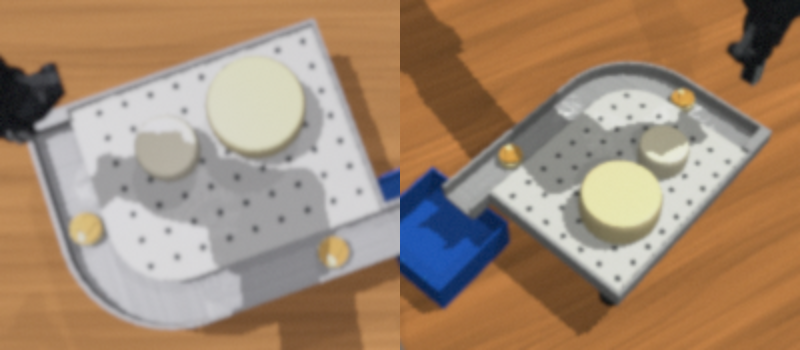

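```bash
python3 -c "
from t import *
p=np.array([[.6409,.1325,.1438]])
for n,o in(('top',(115,85)),('scene',(180,120))):
    V=np.array(C[n]['view']);P=p@V[:3,:3].T+V[:3,3]
    uv=cv2.projectPoints(P*[1,-1,-1],np.zeros(3),np.zeros(3),np.array(C[n]['K']),np.array(C[n]['D']))[0].ravel()
    print(n,(uv-o)*2)
"
```

```text
top [ 33.62098187 137.1884496 ]
scene [344.75351246  91.37934019]
```

The closed gripper is up at the left in both panels: top about (20,135), scene about (750,80). The computed tip falls at (34,137) and (745,91), so I'll zoom in before going down.

```bash
python3 -c "
from t import *
state()
O=[]
for n,c in(('top',(132,153)),('scene',(352,165))):
    im,_=read_camera(n);V=np.array(C[n]['view'])
    x0,y0=c[0]-25,c[1]-30
    cr=cv2.resize(im[y0:y0+60,x0:x0+50],None,fx=8,fy=8,interpolation=cv2.INTER_CUBIC)
    cr=cv2.convertScaleAbs(cr,alpha=1.5,beta=10)
    for z,col in((.1438,(0,0,255)),(.062,(255,0,255))):
        P=np.array([[.6409,.1325,z]])@V[:3,:3].T+V[:3,3]
        uv=cv2.projectPoints(P*[1,-1,-1],np.zeros(3),np.zeros(3),np.array(C[n]['K']),np.array(C[n]['D']))[0].ravel()
        cv2.drawMarker(cr,tuple(int(v) for v in (uv-[x0,y0]+.5)*8),col,0,14,1)
    O.append(cr)
cv2.imwrite('pics/tip.png',np.hstack(O))"
```

```text
t 2.53 tcp [0.6413 0.1323 0.1524] tray [ 89.4 117.3] yangle -71.4 z [ 0.001  0.001 -1.   ] F [0.12 0.84 0.29] op -0.001 j [-0.58  0.76  0.63  1.5  -0.49  1.05 -1.07]
```

View pics/tip.png

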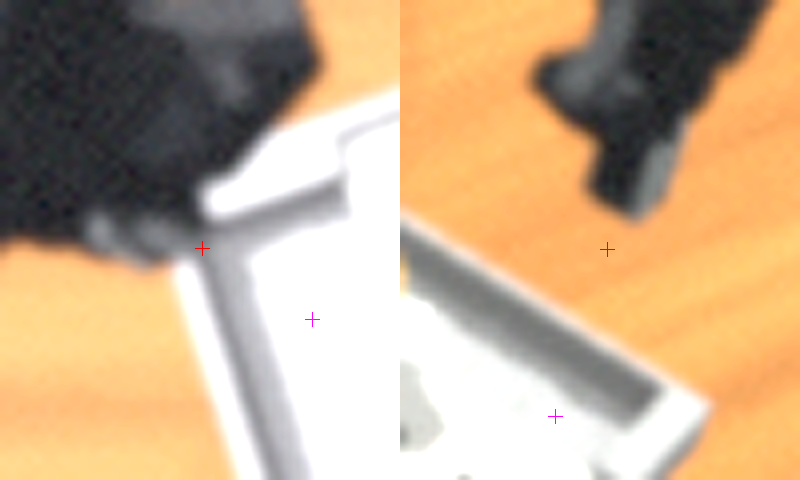

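The zoom shows the fingertips 5–6 px above the computed mark in the scene view, so they are either higher than nominal or offset. I'll go down to just above the walls and look again.

Emit:
{"op": "move_arm", "data": {
  "moves": [
    [1,[-0.005,0.01,0.07],[0,0,0.002]],
    [1,[-0.005,0.01,0.14],[0,0,0.002]],
    [1,[-0.005,0.01,0.2],[0,0,0.002]],
    [1,[-0.005,0.01,0.2],[0,0,0.002]],
    [1,[-0.005,0.01,0.2],[0,0,0.002]],
    [1,[-0.005,0.01,0.2],[0,0,0.002]]
  ]
}}

```text
t: 3.13
ee_pos: [0.6417, 0.1277, 0.1027]
ee_rot: [0.0, 0.988, 0.157, 0.001]
ft_force: [0.6, 0.8, 0.0]
opening: 0.0
grip_force: 0.0
```

```bash
python3 -c "
from t import *
p0,_=state()
O=[]
for n,c in(('top',(135,155)),('scene',(352,175))):
    im,_=read_camera(n);V=np.array(C[n]['view'])
    x0,y0=c[0]-25,c[1]-30
    cr=cv2.resize(im[y0:y0+60,x0:x0+50],None,fx=8,fy=8,interpolation=cv2.INTER_CUBIC)
    cr=cv2.convertScaleAbs(cr,alpha=1.3,beta=25)
    for dz,col in((-.008,(0,0,255)),(.012,(0,255,0)),(.062-p0[2],(255,0,255))):
        P=(p0+[0,0,dz])[None]@V[:3,:3].T+V[:3,3]
        uv=cv2.projectPoints(P*[1,-1,-1],np.zeros(3),np.zeros(3),np.array(C[n]['K']),np.array(C[n]['D']))[0].ravel()
        cv2.drawMarker(cr,tuple(int(v) for v in (uv-[x0,y0]+.5)*8),col,0,14,1)
    O.append(cr)
cv2.imwrite('pics/tip2.png',np.hstack(O))"
```

```text
t 3.13 tcp [0.6417 0.1277 0.1027] tray [ 88.3 112.9] yangle -71.93 z [ 0.002  0.    -1.   ] F [0.58 0.81 0.03] op 0.0 j [-0.56  0.81  0.6   1.55 -0.53  0.95 -1.04]
```

View pics/tip2.png

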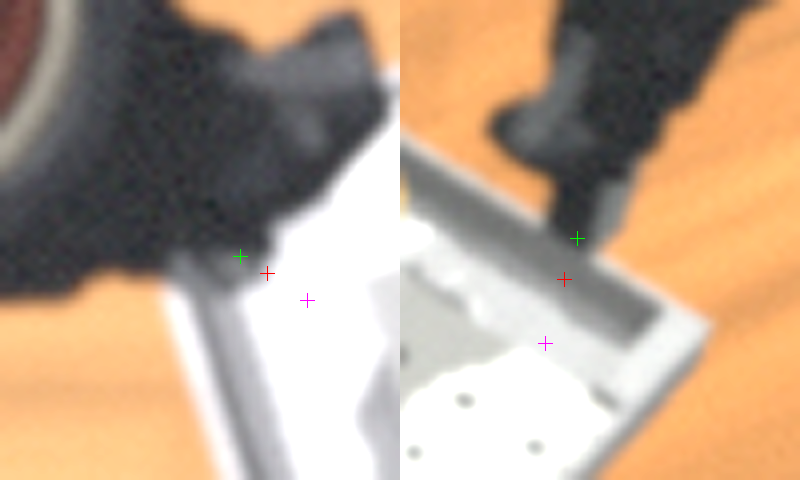

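At this height the fingertips appear near the green mark, about 10 mm above the TCP instead of 8 mm below. I'll find the floor by gentle touch, checking the cheeses' clearance first.

```bash
python3 -c "
from t import *
for n,a,b,z in(('big',(242,137),(291,214),.118),('small',(198,158),(313,191),.112)):
    for cam,q in(('top',a),('scene',b)): print(n,cam,(M.T@(cast(cam,[q],z)[0][:2]-T)*1e3).round(1))
"
```

```text
big top [ 57.  -80.5]
big scene [ 57.9 -78.5]
small top [48.7 10.4]
small scene [52.8 12.2]
```

Emit:
{"op": "move_arm", "data": {
  "moves": [
    [1,[0,-0.008,0.03],[0,0,0]],
    [1,[0,-0.008,0.06],[0,0,0]],
    [1,[0,-0.008,0.08],[0,0,0]],
    [1,[0,-0.008,0.1],[0,0,0]],
    [1,[0,-0.008,0.1],[0,0,0]],
    [1,[0,-0.008,0.1],[0,0,0]]
  ]
}}

```text
t: 3.73
ee_pos: [0.6399, 0.1293, 0.0758]
ee_rot: [0.0, 0.988, 0.157, -0.001]
ft_force: [0.1, -1.1, 0.7]
opening: 0.0
grip_force: 0.0
```

```bash
python3 -c "
from t import *
state()"
```

```text
t 3.73 tcp [0.6399 0.1293 0.0758] tray [ 87.2 114.9] yangle -71.97 z [-0.001 -0.    -1.   ] F [ 0.09 -1.11  0.68] op 0.0 j [-0.55  0.84  0.59  1.57 -0.55  0.9  -1.03]
```

Emit:
{"op": "move_arm", "data": {
  "moves": [
    [1,[0.003,0,0.006],[0,0,0]],
    [1,[0.003,0,0.012],[0,0,0]],
    [1,[0.003,0,0.018],[0,0,0]],
    [1,[0.003,0,0.024],[0,0,0]]
  ]
}}

```text
t: 4.07
ee_pos: [0.6411, 0.1297, 0.0704]
ee_rot: [-0.0, 0.988, 0.157, 0.0]
ft_force: [-0.4, 0.0, 0.3]
opening: -0.001
grip_force: 0.0
```

```bash
python3 -c "
from t import *
state()
O=[]
for n,c in(('top',(140,160)),('scene',(352,175))):
    im,_=read_camera(n)
    x0,y0=c[0]-25,c[1]-30
    O.append(cv2.convertScaleAbs(cv2.resize(im[y0:y0+60,x0:x0+50],None,fx=8,fy=8,interpolation=cv2.INTER_CUBIC),alpha=1.1,beta=25))
cv2.imwrite('pics/tip3.png',np.hstack(O))"
```

```text
t 4.07 tcp [0.6411 0.1297 0.0704] tray [ 88.4 114.9] yangle -71.97 z [ 0.  0. -1.] F [-0.44  0.02  0.25] op -0.001 j [-0.55  0.85  0.58  1.57 -0.56  0.89 -1.02]
```

View pics/tip3.png

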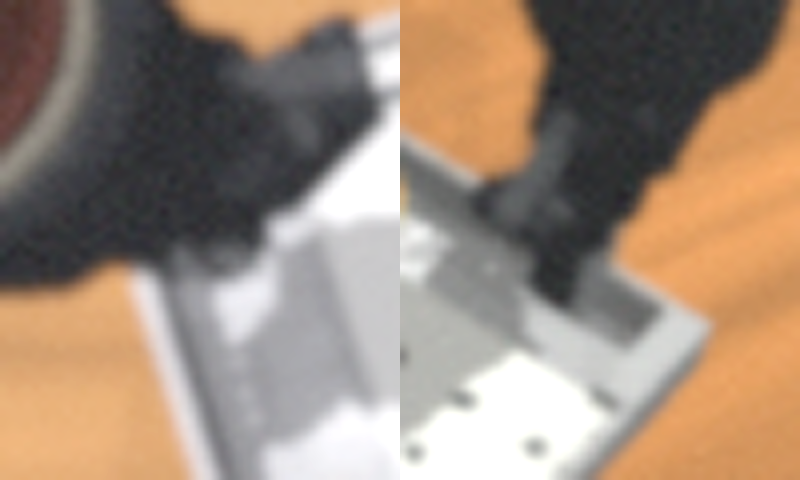

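The tips are over the gutter end but visibly still above its floor, with no contact force. I'll keep easing down.

Emit:
{"op": "move_arm", "data": {
  "moves": [
    [1,[0,0,0.006],[0,0,0]],
    [1,[0,0,0.012],[0,0,0]],
    [1,[0,0,0.018],[0,0,0]],
    [1,[0,0,0.024],[0,0,0]]
  ]
}}

```text
t: 4.5
ee_pos: [0.6409, 0.1297, 0.0642]
ee_rot: [0.0, 0.988, 0.157, -0.0]
ft_force: [-0.9, 0.5, 1.6]
opening: -0.002
grip_force: 0.0
```

Emit:
{"op": "move_arm", "data": {
  "moves": [
    [1,[0,0,0.005],[0,0,0]],
    [1,[0,0,0.01],[0,0,0]],
    [1,[0,0,0.01],[0,0,0]]
  ]
}}

```text
t: 4.75
ee_pos: [0.6407, 0.1297, 0.0615]
ee_rot: [0.0, 0.988, 0.157, -0.0]
ft_force: [0.9, 0.0, 0.4]
opening: -0.002
grip_force: 0.0
```

Emit:
{"op": "move_arm", "data": {
  "moves": [
    [1,[0,0,0.004],[0,0,0]],
    [1,[0,0,0.008],[0,0,0]],
    [1,[0,0,0.012],[0,0,0]]
  ]
}}

```text
t: 5.0
ee_pos: [0.641, 0.1297, 0.0589]
ee_rot: [0.0, 0.988, 0.157, 0.0]
ft_force: [-0.0, -0.2, 0.5]
opening: 0.003
grip_force: 0.0
```

Emit:
{"op": "move_arm", "data": {
  "moves": [
    [1,[0,0,0.004],[0,0,0]],
    [1,[0,0,0.008],[0,0,0]],
    [1,[0,0,0.012],[0,0,0]]
  ]
}}

```text
t: 5.25
ee_pos: [0.6409, 0.1297, 0.0558]
ee_rot: [0.0, 0.988, 0.157, -0.0]
ft_force: [-0.1, 0.1, -0.1]
opening: -0.004
grip_force: 0.0
```

Emit:
{"op": "move_arm", "data": {
  "moves": [
    [1,[0,0,0.004],[0,0,0]],
    [1,[0,0,0.008],[0,0,0]],
    [1,[0,0,0.008],[0,0,0]]
  ]
}}

```text
t: 5.5
ee_pos: [0.6408, 0.1297, 0.0536]
ee_rot: [0.0, 0.988, 0.157, -0.0]
ft_force: [-0.3, -0.4, -0.9]
opening: 0.003
grip_force: 0.0
```

```bash
python3 -c "
from t import *
state()
O=[]
for n,c in(('top',(140,160)),('scene',(352,180))):
    im,_=read_camera(n)
    x0,y0=c[0]-25,c[1]-30
    O.append(cv2.convertScaleAbs(cv2.resize(im[y0:y0+60,x0:x0+50],None,fx=8,fy=8,interpolation=cv2.INTER_CUBIC),alpha=1.1,beta=25))
cv2.imwrite('pics/tip4.png',np.hstack(O))"
```

```text
t 5.5 tcp [0.6408 0.1297 0.0536] tray [ 88.1 115. ] yangle -71.97 z [-0.001 -0.    -1.   ] F [-0.28 -0.39 -0.9 ] op 0.003 j [-0.54  0.87  0.57  1.58 -0.57  0.87 -1.01]
```

View pics/tip4.png

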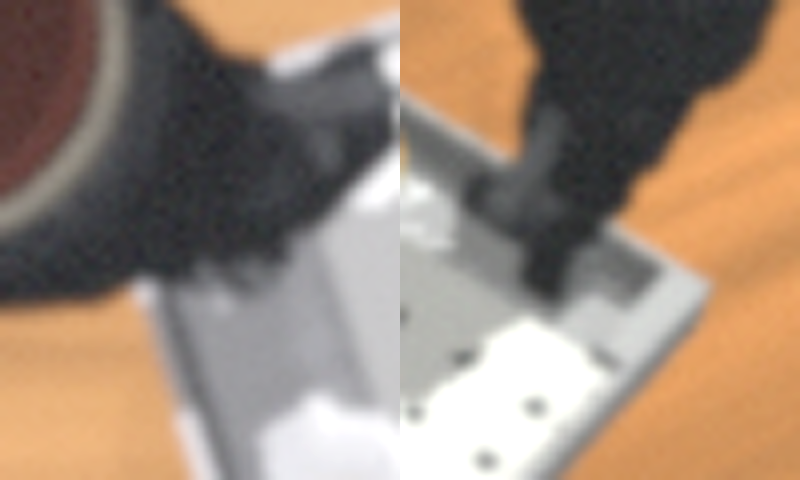

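The tips (scene panel, ~545,303) now lie at the gutter-floor point, so contact is close. I'll finish with 0.75 mm steps.

Emit:
{"op": "move_arm", "data": {
  "moves": [
    [1,[0,0,0.003],[0,0,0]],
    [1,[0,0,0.006],[0,0,0]],
    [1,[0,0,0.006],[0,0,0]]
  ]
}}

```text
t: 5.85
ee_pos: [0.6408, 0.1297, 0.0523]
ee_rot: [-0.0, 0.988, 0.157, -0.0]
ft_force: [0.4, -0.3, 0.3]
opening: 0.0
grip_force: 0.0
```

Emit:
{"op": "move_arm", "data": {
  "moves": [
    [1,[0,0,0.003],[0,0,0]],
    [1,[0,0,0.006],[0,0,0]],
    [1,[0,0,0.006],[0,0,0]]
  ]
}}

```text
t: 6.1
ee_pos: [0.6408, 0.1297, 0.0507]
ee_rot: [0.0, 0.988, 0.157, -0.0]
ft_force: [-0.2, 1.0, -0.0]
opening: -0.003
grip_force: 0.0
```

Emit:
{"op": "move_arm", "data": {
  "moves": [
    [1,[0,0,0.004],[0,0,0]],
    [1,[0,0,0.008],[0,0,0]],
    [1,[0,0,0.008],[0,0,0]]
  ]
}}

```text
t: 6.35
ee_pos: [0.6407, 0.1297, 0.0486]
ee_rot: [0.0, 0.988, 0.157, -0.0]
ft_force: [-0.3, -0.7, -0.5]
opening: 0.002
grip_force: 0.0
```

Emit:
{"op": "move_arm", "data": {
  "moves": [
    [1,[0,0,0.004],[0,0,0]],
    [1,[0,0,0.008],[0,0,0]],
    [1,[0,0,0.008],[0,0,0]]
  ]
}}

```text
t: 6.6
ee_pos: [0.6411, 0.1297, 0.0474]
ee_rot: [-0.0, 0.988, 0.157, 0.0]
ft_force: [-0.5, 0.0, 2.0]
opening: -0.0
grip_force: 1.3
```

Emit:
{"op": "move_arm", "data": {
  "moves": [
    [1,[0,0,0.002],[0,0,0]],
    [1,[0,0,0.002],[0,0,0]]
  ]
}}

```text
t: 6.77
ee_pos: [0.6411, 0.1297, 0.0473]
ee_rot: [-0.0, 0.988, 0.157, 0.0]
ft_force: [-2.4, 0.2, 5.3]
opening: -0.004
grip_force: 2.6
```

Contact: the floor is felt at TCP z ≈ 47.3 mm with ~5 N. I'll lift ~1 mm and sweep the first run.

Emit:
{"op": "move_arm", "data": {
  "moves": [
    [1,[0,0,-0.009],[0,0,0]],
    [1,[-0.015,0,-0.009],[0,0,0]],
    [1,[-0.036,0,-0.009],[0,0,0]],
    [1,[-0.06,0,-0.009],[0,0,0]],
    [1,[-0.084,0,-0.009],[0,0,0]],
    [1,[-0.108,0,-0.009],[0,0,0]],
    [1,[-0.132,0,-0.009],[0,0,0]],
    [1,[-0.156,0,-0.009],[0,0,0]],
    [1,[-0.18,0,-0.009],[0,0,0]],
    [1,[-0.204,0,-0.009],[0,0,0]],
    [1,[-0.228,0,-0.009],[0,0,0]],
    [1,[-0.252,0,-0.009],[0,0,0]],
    [1,[-0.276,0,-0.009],[0,0,0]],
    [1,[-0.3,0,-0.009],[0,0,0]],
    [1,[-0.324,0,-0.009],[0,0,0]],
    [1,[-0.348,0,-0.009],[0,0,0]],
    [1,[-0.368,0,-0.009],[0,0,0]],
    [1,[-0.386,0,-0.009],[0,0,0]]
  ]
}}

```text
t: 8.27
ee_pos: [0.5486, 0.0996, 0.0487]
ee_rot: [0.0, 0.988, 0.157, -0.0]
ft_force: [-0.3, 0.6, 0.1]
opening: -0.003
grip_force: 0.1
```

```bash
cat > r.py <<'E'
from t import *
go(-8,115,.0483,-71.75)
for n,bx in dict(top=(120,90,350,255),scene=(160,140,370,290)).items():
    im,_=read_camera(n)
    for a,ce,_ in blobs(im,(12,110,100),(30,255,255),12):
        if bx[0]<ce[0]<bx[2] and bx[1]<ce[1]<bx[3]: print(n,a,ce.round(1),'tray at z76',(M.T@(cast(n,[ce],.076)[0][:2]-T)*1e3).round(1))
E
python3 r.py
```

```text
t 8.27 tcp [0.5486 0.0996 0.0487] tray [ -8.8 115.2] yangle -71.98 z [-0. -0. -1.] F [-0.27  0.62  0.12] op -0.003 j [-0.55  0.76  0.54  1.87 -0.6   0.68 -0.91]
shift [0.0034 0.001  0.0015] turn [-0.      0.     -0.0013]
top 138869 [271.4 208. ] tray at z76 [-84.4 -89.3]
top 90 [282.  209.3] tray at z76 [ -93.7 -107.7]
top 127 [164.7 219.2] tray at z76 [-34.7 113.5]
scene 107471 [253.9 219.9] tray at z76 [ -12.1 -126.9]
scene 37 [305.2 161.2] tray at z76 [-37.5 104.8]
scene 74 [234.9 197.1] tray at z76 [ -92.7 -109.3]
```

Rind a is being pushed ahead of the fingers (tray x ≈ -36). Next, the bend.

Emit:
{"op": "move_arm", "data": {
  "moves": [
    [1,[-0.027,0.001,0],[0,0,-0.025]],
    [1,[-0.054,0.004,0],[0,0,-0.05]],
    [1,[-0.081,0.01,0],[0,0,-0.075]],
    [1,[-0.108,0.017,0],[0,0,-0.1]],
    [1,[-0.133,0.026,0],[0,0,-0.125]],
    [1,[-0.158,0.038,0],[0,0,-0.15]],
    [1,[-0.182,0.051,0],[0,0,-0.175]],
    [1,[-0.205,0.066,0],[0,0,-0.2]],
    [1,[-0.226,0.083,0],[0,0,-0.225]],
    [1,[-0.246,0.102,0],[0,0,-0.25]],
    [1,[-0.265,0.122,0],[0,0,-0.275]],
    [1,[-0.282,0.143,0],[0,0,-0.3]],
    [1,[-0.297,0.166,0],[0,0,-0.325]],
    [1,[-0.31,0.19,0],[0,0,-0.35]],
    [1,[-0.322,0.215,0],[0,0,-0.375]],
    [1,[-0.331,0.24,0],[0,0,-0.4]],
    [1,[-0.338,0.267,0],[0,0,-0.425]],
    [1,[-0.344,0.294,0],[0,0,-0.45]],
    [1,[-0.347,0.321,0],[0,0,-0.475]],
    [1,[-0.348,0.348,0],[0,0,-0.5]]
  ]
}}

```text
t: 10.03
ee_pos: [0.4938, -0.0104, 0.0487]
ee_rot: [0.0, 0.586, 0.81, 0.0]
ft_force: [0.7, 0.1, 0.2]
opening: 0.0
grip_force: 0.0
```

```bash
sed -i 's/^go.*/import sys;go(*map(float,sys.argv[1:]))/' r.py; python3 r.py -95 28 .0483 18.25
```

```text
t 10.03 tcp [ 0.4938 -0.0104  0.0487] tray [-95.4  28. ] yangle 18.23 z [ 0. -0. -1.] F [0.72 0.07 0.24] op 0.0 j [-0.06  0.63  0.06  2.04 -0.08  0.47  0.37]
shift [0.0002 0.0014 0.0016] turn [ 0.0001  0.0001 -0.0001]
top 137302 [263.6 196.7] tray at z76 [-58.4 -82.4]
top 88 [282.  209.2] tray at z76 [ -93.6 -107.7]
top 34 [233.2 227. ] tray at z76 [-93.9  -7. ]
scene 106839 [256.1 220.6] tray at z76 [  -6.9 -124.9]
scene 77 [262.2 173. ] tray at z76 [-95.1  -4.9]
scene 75 [234.9 197.2] tray at z76 [ -92.7 -109.5]
```

Around the bend, rind a is ahead on the centreline. Next, the last run.

Emit:
{"op": "move_arm", "data": {
  "moves": [
    [1,[-0.026,0,0],[0,0,0]],
    [1,[-0.052,0,0],[0,0,0]],
    [1,[-0.078,0.001,0],[0,0,0]],
    [1,[-0.104,0.001,0],[0,0,0]],
    [1,[-0.13,0.001,0],[0,0,0]],
    [1,[-0.156,0.001,0],[0,0,0]],
    [1,[-0.182,0.001,0],[0,0,0]],
    [1,[-0.208,0.001,0],[0,0,0]],
    [1,[-0.234,0.001,0],[0,0,0]],
    [1,[-0.26,0.001,0],[0,0,0]],
    [1,[-0.286,0.001,0],[0,0,0]],
    [1,[-0.312,0.001,0],[0,0,0]],
    [1,[-0.338,0.001,0],[0,0,0]],
    [1,[-0.364,0.001,0],[0,0,0]],
    [1,[-0.39,0.001,0],[0,0,0]],
    [1,[-0.416,0.001,0],[0,0,0]],
    [1,[-0.442,0.001,0],[0,0,0]],
    [1,[-0.468,0.001,0],[0,0,0]]
  ]
}}

```text
t: 11.63
ee_pos: [0.53, -0.1216, 0.0487]
ee_rot: [-0.0, 0.588, 0.809, -0.0]
ft_force: [-0.1, 0.2, 0.5]
opening: 0.005
grip_force: 0.1
```

```bash
python3 r.py -95 -205 .0483 18.25
```

```text
t 11.63 tcp [ 0.53   -0.1216  0.0487] tray [-95.8 -89. ] yangle 18.03 z [-0. -0. -1.] F [-0.13  0.18  0.45] op 0.005 j [ 0.16  0.68  0.04  1.9  -0.05  0.56  0.55]
shift [-0.4639  0.0048  0.0014] turn [-0.     -0.     -0.0012]
top 136071 [248.3 196.1] tray at z76 [-47.3 -54.9]
scene 107083 [257.8 219.3] tray at z76 [  -6.6 -119.5]
scene 175 [226.9 203.8] tray at z76 [ -92.9 -137. ]
```

Emit:
{"op": "move_arm", "data": {
  "moves": [
    [1,[-0.026,0.002,0],[0,0,0]],
    [1,[-0.052,0.003,0],[0,0,0]],
    [1,[-0.078,0.004,0],[0,0,0]],
    [1,[-0.104,0.004,0],[0,0,0]],
    [1,[-0.13,0.004,0],[0,0,0]],
    [1,[-0.156,0.004,0],[0,0,0]],
    [1,[-0.182,0.004,0],[0,0,0]],
    [1,[-0.208,0.004,0],[0,0,0]],
    [1,[-0.234,0.004,0],[0,0,0]],
    [1,[-0.26,0.004,0],[0,0,0]],
    [1,[-0.286,0.004,0],[0,0,0]],
    [1,[-0.312,0.004,0],[0,0,0]],
    [1,[-0.338,0.004,0],[0,0,0]],
    [1,[-0.364,0.004,0],[0,0,0]],
    [1,[-0.39,0.004,0],[0,0,0]],
    [1,[-0.416,0.004,0],[0,0,0]],
    [1,[-0.442,0.004,0],[0,0,0]],
    [1,[-0.468,0.004,0],[0,0,0]],
    [1,[-0.476,0.004,0],[0,0,0]],
    [1,[-0.476,0.004,0],[0,0,0]]
  ]
}}

```text
t: 13.4
ee_pos: [0.5677, -0.2349, 0.0486]
ee_rot: [0.0, 0.588, 0.809, -0.0]
ft_force: [-0.0, 0.2, -0.3]
opening: -0.002
grip_force: 0.0
```

```bash
python3 r.py -95 -205 .0483 18.25
```

```text
t 13.4 tcp [ 0.5677 -0.2349  0.0486] tray [ -95.5 -208.4] yangle 17.97 z [ 0.    -0.001 -1.   ] F [-0.03  0.19 -0.33] op -0.002 j [ 0.34  0.75  0.03  1.7  -0.03  0.69  0.69]
shift [0.0136 0.002  0.0012] turn [-0.      0.0002 -0.0016]
top 127346 [220.  195.3] tray at z76 [-27.1  -3.2]
scene 106528 [260.4 218.5] tray at z76 [  -3.4 -113.5]
```

Nothing shows on the spout. I'll lift straight up and look into the tub.

Emit:
{"op": "move_arm", "data": {
  "moves": [
    [1,[0,0,-0.1],[0,0,0]],
    [1,[0,0,-0.2],[0,0,0]],
    [1,[0,0,-0.35],[0,0,0]],
    [1,[0,0,-0.5],[0,0,0]],
    [1,[0.1,0,-0.6],[0,0,0]],
    [1,[0.25,0,-0.65],[0,0,0]],
    [1,[0.4,0,-0.65],[0,0,0]],
    [1,[0.55,0,-0.65],[0,0,0]],
    [1,[0.7,0,-0.65],[0,0,0]],
    [1,[0.85,0,-0.65],[0,0,0]],
    [1,[1,0,-0.65],[0,0,0]],
    [1,[1,0,-0.65],[0,0,0]],
    [1,[1,0,-0.65],[0,0,0]]
  ]
}}

```text
t: 14.58
ee_pos: [0.4893, 0.0073, 0.2114]
ee_rot: [-0.0, 0.585, 0.811, 0.0]
ft_force: [-0.4, 0.1, 0.4]
opening: 0.002
grip_force: 0.0
```

Run:
```python
from t import *
state();O=[]
for n,(x,y) in(('top',(215,75)),('scene',(150,140))):
    im,_=read_camera(n);old=cv2.imread(f'pics/{n}0.png')
    O.append(cv2.resize(im[y:y+200,x:x+200],None,fx=2,fy=2,interpolation=cv2.INTER_CUBIC))
    for k,i in(('old',old),('new',im)):
        print(n,k,[(a,c.round(1).tolist()) for a,c,_ in blobs(i,(105,150,40),(125,255,255),1000)])
cv2.imwrite('pics/end.png',np.hstack(O))
```

```text
t 14.58 tcp [0.4893 0.0073 0.2114] tray [-94.1  46.1] yangle 18.45 z [-0.     0.001 -1.   ] F [-0.37  0.13  0.39] op 0.002 j [-0.06  0.37  0.    1.88 -0.    0.89  0.27]
top old [(np.int32(3073), [342.7, 193.9])]
top new [(np.int32(2514), [343.2, 193.3])]
scene old [(np.int32(2498), [197.7, 239.3])]
scene new [(np.int32(2123), [198.1, 239.1])]
```

View pics/end.png

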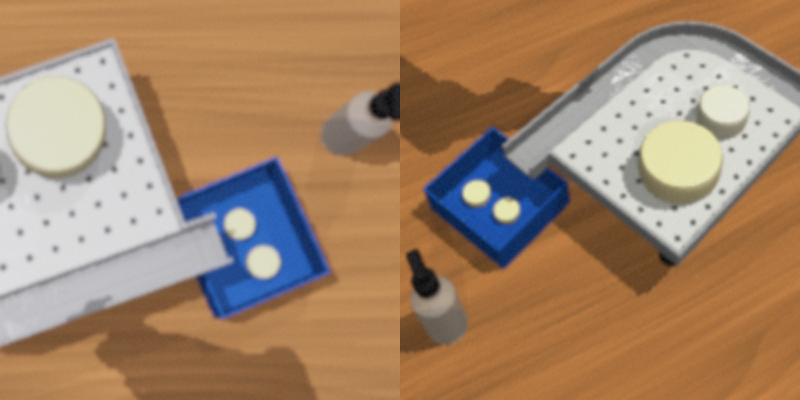

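Both rinds lie flat in the tub: top panel (239,223) and (263,261), scene panel (476,193) and (506,210). The gutter is empty, and the tub, cheeses and bottle are where they were.

```bash
python3 -c "
from workcell import *
print(job_done())"
```

```text
the job is handed in; nothing more can be done
None
```

The gutter is clear: both rind pieces were swept round the bend and off the spout into the tub, nothing else was moved, and the job was handed in at about 15 s.

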